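Clear the turner off the waffle iron and close it

TASK

The wooden turner has been left across the open waffle iron and is in the way of its lid. Lay the turner flat in the shallow metal tray and let go of it; then close the iron's lid fully. Leave the waffles where they are.

Things in the scene. Friction and masses are not known exactly. Their poses are not given: they have to be found in the camera images.
- iron: waffle iron in bare metal, fixed to the table: base 250 (x) by 240 (y) mm, its dark gridded lower plate 200 by 200 mm with its top 76 mm above the table. Origin at the centre of the base's underside, on the table; -x is its front (two black knobs), +x the hinge side. The iron and the tray may each stand on the left or the right.
- lid (a joint): angle of the iron's lid in rad: 0 fully closed, grows as it opens (1.15 to 1.35 at the start, stop at 1.4). The hinge is stiff: the lid stays where it is left; 4 to 10 N on the bar moves it.
- lid_hinge (a point): point on the lid's hinge line, midway; the line runs along the iron's y axis, 83 mm above the table, 115 mm behind (+x of) the iron's origin
- lid_bar (a point): centre of the lid's black bar handle: round bar 12 mm thick, running 140 mm along the iron's y axis, parallel to the lid's front edge with a 29 mm gap to it. 261 mm from the hinge line: in the closed lid 260 mm in front of the hinge and 25 mm above it (108 mm above the table). The lid itself is 220 long, 200 wide and 50 mm thick; it reaches 46 mm above the hinge line when closed.
- turner: wooden turner, 280 mm long, 60 g: straight handle 18 mm wide and 14 mm high from x = -150 to +30 mm, flat blade 60 mm wide and 5 mm thick from x = +20 to +130 mm. Origin on its underside near its centre of mass; x points from handle to blade. At the start it lies flat on the lower plate with its handle sticking out over the iron's -y side.
- turner_grip (a point): point in the middle of the handle's thickness, 85 mm from the turner's origin towards the handle's end; at the start it is clear of the iron's side
- turner_end (a point): point in the handle 5 mm from its end (x = -145, 7 mm above the underside)
- turner_tip (a point): point in the blade 5 mm from its front edge (x = +125, 2.5 mm above the underside)
- tray: shallow bare-metal baking tray, fixed to the table: 340 (x) by 240 (y) mm outside, 18 mm high, walls and floor 3 mm thick. Origin at the centre of its underside. A waffle lies in its +y half; the -y half is empty.
- waffle_a: bystander: round baked waffle, 90 mm across, 10 mm thick, lying in one half of the tray (its +y half); origin at the centre of its underside
- waffle_b: bystander: the same kind of waffle on the table, left of the base
- waffle_c: bystander: the same kind of waffle on the table, right of the base

How it is judged:
By the outcome, as a careful person would: the job done as asked, in the order asked, and still so for the second after the job is handed in, with the robot touching nothing.
It also fails if it takes over 67 s, if anything falls off the work surface, if the arm or the gripper's body presses on something with over 40 N, if the wrist force passes 120 N, or if a joint passes its speed limit or range.

ROBOT

A 6-joint arm with a two-finger parallel gripper is mounted at the origin on the work surface. World frame = base frame: x ahead of the robot, y to its left, z up, the work surface at z = 0. Lengths are in mm, angles in rad, forces in N, time in s.
With the tool pointing down it reaches from about 350 to 875 mm from the base axis. Payload 4.2 kg.
Tool frame: the origin (TCP) lies at the very end of the fingers, on their centre line; the grasp point (between the pads) lies arm.grip_depth behind it (arm.grip_depth is the distance from the TCP to the grasp point, in mm); z points along the fingers, y is the direction in which the jaws open and shut (so a half turn about z gives the same grasp; the last joint's range is limited). The gripper opens to 85 mm and grips with 20 to 120 N. Pads are 22 mm wide; open, the fingers measure 114 mm over their backs; the gripper's body (76 mm by 85 mm) begins 54 mm behind the grasp point. The pads swing forward as they close: fully open they stand 13 mm farther back than shut.
Start: joints at [-0.945, 0.385, 0.008, 0, -1.194, -0.259], TCP at [224.158, -583.397, 231.312] pointing down, gripper open.
Joint ranges: [-3.14, 3.14], [-1.21, 2.06], [-1.07, 1.41], [-3.16, 2.05], [-2.99, -0.16], [-3.1, 3.1]. Speed limits (rad/s): [2.79, 2.79, 3.14, 3.14, 3.14, 3.14].

INTERFACE

Orientations are given as a unit quaternion [x, y, z, w].
In Python, from bench import arm, optics, workorder gives the robot as it stands. The module is installed in compiled form; this text tells all that it offers.
- The arm moves only by the tool play_rows, never from a script. Its arguments are lists of equal length, an entry for each row: "travel": the shift along the tool's x, y, z in m, a list of three; "rotation": the turn, a rotation vector about the tool's x, y, z in rad, a list of three; "grip": the opening, from 0 (shut) to 1 (fully open). In form: {"travel": [[x, y, z], ...], "rotation": [[rx, ry, rz], ...], "grip": [grip, ...]}. A call has 1 to 12 rows; each row shifts and turns the commanded pose from where the row before left it, along the tool's axes as they then stand; what a row does not reach is not made up. A row lasts 1/12 s, in which the tool goes at most 41.7 mm and 7.16 degrees, less where a joint would pass 70% of its speed; a pose out of reach is approached as far as the arm can. A call is refused whole if a number of a shift passes 0.0417 or a number of a turn 0.125, either way. A call with a gripper value outside its range is refused whole. The fingers move at their own pace and stop on an object; the grip force is fixed at half the most. Time passes only in rows, so rows that do not move let the fingers close. It gives the time, the measured TCP pose, the force and the opening at its end, in the units of the state.
- arm.read_state(): the state, without advancing time (a new reading comes with each control period).
- optics.get_image(name): name is "side" or "top"; returns a dict with "image" (400x640x3 uint8, blue, green, red), "depth" (400x640 float32, mm along the optical axis (not along the pixel's ray), 0 where there is no reading), "camera_matrix" (3x3 intrinsics, pixels), "k1" (the pictures are not rectified: a ray, as slopes to the right and down, at radius r is drawn at 1 + k1 r^2 times it, then the intrinsics apply), "R" (3x3) and "t" (3): a world point X has camera coordinates R X + t. Camera axes: x right, y down, z forward; pixel columns grow to the right and rows downward; lengths in mm; the calibration is good to about 2 mm. A picture is of the moment at which its call begins.
- workorder.job_done(): hands the job in, once; it reports no verdict.
The state is a dict: "clock": time; "joints": joint angles; "joint_vel": joint speeds; "joint_efforts": joint torques, N m; "position": TCP position; "ee_rot": TCP orientation; "contact_force": force on the tool from outside, world axes, zero at the start; "wrist_torque": the same for the moment, N m; "gripper_width": finger opening in mm.
Only numpy, scipy, OpenCV 4.12 (cv2) and the standard library are available. Lean on these libraries where they do the work, as an engineer would, in place of code of your own. Each camera call takes 0.05 s, during which the arm holds its last target. There are 200 camera calls.

## Working session

There is one attempt and no reset: what is moved stays moved. The work goes in short steps, Python scripts to look and compute and a tool call to move; the robot and the scene stay as the last step left them, time stands still between calls to the robot, and variables do not carry over. Pictures are saved under pics/ and viewed, about 8 in all and at most 12, crops included, and the job is handed in when it is done.

Besides the shell and the picture viewer there is one more tool, called after "Emit:" as a command line: name --argument value ..., lists and objects as JSON in quotes. play_rows: Moves the arm, as the interface text tells. Its arguments: {"type":"object","properties":{"travel":{"type":"array","items":{"type":"array","items":{"type":"number"}}},"rotation":{"type":"array","items":{"type":"array","items":{"type":"number"}}},"grip":{"type":"array","items":{"type":"number"}}},"required":["travel","rotation","grip"]}

```bash
mkdir -p pics
cat > h.py <<'E'
import numpy as np, cv2
from bench import arm, optics, workorder
from scipy.spatial.transform import Rotation as Ro
def cloud(d):
    z=d["depth"]; K=d["camera_matrix"]; h,w=z.shape
    uv=np.stack(np.meshgrid(np.arange(w),np.arange(h)),-1).reshape(-1,1,2).astype(np.float64)
    n=cv2.undistortPoints(uv,np.array(K,float),np.array([d["k1"],0,0,0,0.])).reshape(h,w,2)
    P=np.dstack([n[...,0]*z,n[...,1]*z,z]).astype(float)
    W=(P-np.array(d["t"]))@np.array(d["R"]); W[z==0]=np.nan
    return W
E
python3 - <<'E'
from h import *
s=arm.read_state(); print(s, arm.grip_depth)
for n in("top","side"):
    d=optics.get_image(n); cv2.imwrite(f"pics/{n}0.png",d["image"]); np.save(n+"0.npy",cloud(d)); print(n,d["R"],d["t"],d["k1"])
E
```

```text
{'clock': 0.0, 'joints': array([-9.45357127e-01,  3.85551871e-01,  6.62266729e-03, -5.08556757e-04,
       -1.19400214e+00, -2.58622066e-01]), 'joint_vel': array([ 0.00020913, -0.00035259, -0.00092801, -0.00088542,  0.00042321,
       -0.00058795]), 'joint_efforts': array([-8.48126911e-04, -3.92287767e+01,  1.88398057e+01,  4.18600872e+00,
       -4.52113876e-03, -9.03941498e-06]), 'position': array([ 223.97498452, -582.85951772,  230.22176124]), 'ee_rot': array([-1.82289676e-01,  9.83244262e-01,  1.06600440e-03, -2.43029199e-04]), 'contact_force': array([0.59798058, 0.58034881, 0.145842  ]), 'wrist_torque': array([ 0.02921198,  0.00040294, -0.04085485]), 'gripper_width': 85.35433519541624} 18.700000000000003
top [[-0.00105329 -0.99988052  0.01542177]
 [-0.98082043 -0.0019729  -0.19490355]
 [ 0.19491069 -0.01533128 -0.98070116]] [ -81.34512532  508.22586205 1425.81093027] -0.06914283181466396
side [[-0.79373581 -0.60807142  0.01525152]
 [-0.4381969   0.5542433  -0.70767072]
 [ 0.42186128 -0.56838676 -0.70637777]] [360.95178391 330.61317772 924.49828496] -0.051117813176503164
```

View pics/top0.png

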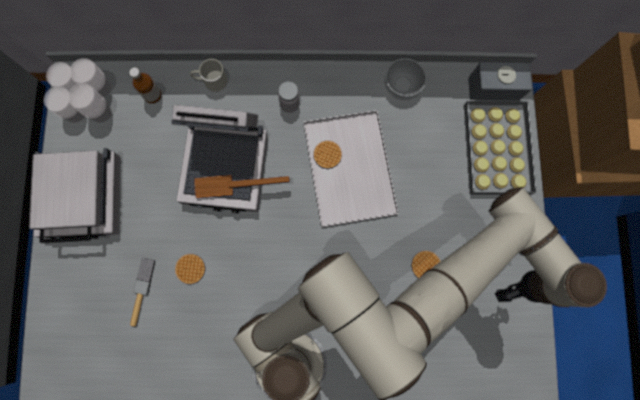

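View pics/side0.png

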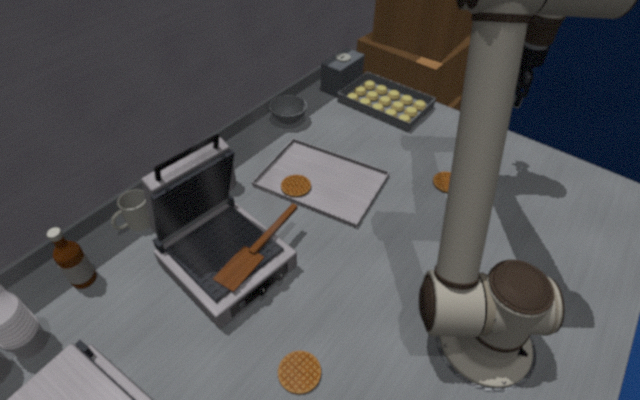

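The top view shows the iron at about (222,165), with its lid up along row 115. The turner's blade is at (213,187) and its handle ends at (289,180). The tray is centred near (350,168), with a waffle at (327,155) in its upper-left part. The side view agrees. Next I'll measure these.

```bash
cat > m.py <<'E'
from h import *
W=np.load("top0.npy"); im=cv2.imread("pics/top0.png")
for (u,v) in [(350,168),(375,200),(327,155),(222,150),(213,187),(240,185),(280,181),(286,180),(190,268),(426,264),(218,118),(100,270)]:
    print((u,v),W[v,u].round(1))
hsv=cv2.cvtColor(im,cv2.COLOR_BGR2HSV)
uu=np.arange(640)[None,:]+0*W[...,0]; vv=np.arange(400)[:,None]+0*W[...,0]
def pca(P):
    c=P.mean(0);w,V=np.linalg.eigh(np.cov((P-c).T)); a=V[:,-1]; s=(P-c)@a; q=(P-c)@V[:,0]
    return c.round(1),a.round(3),np.percentile(s,[0,1,99,100]).round(1),np.percentile(q,[0,1,99,100]).round(1)
m=(uu>185)&(uu<296)&(vv>168)&(vv<202)&(hsv[...,1]>110)&(hsv[...,0]<20)&(W[...,2]>70)&(W[...,2]<110)
P=W[m]; print("turner",m.sum(),pca(P[:,:2]),np.percentile(P[:,2],[5,50,95]))
mh=m&(uu>236); print("handle",pca(W[mh][:,:2]),np.nanmedian(W[mh][:,2]))
mb=m&(uu<228); print("blade",pca(W[mb][:,:2]),np.nanmedian(W[mb][:,2]))
# tray: bounding via light colour
g=cv2.cvtColor(im,cv2.COLOR_BGR2GRAY)
mt=(uu>295)&(uu<405)&(vv>105)&(vv<232)&(W[...,2]>8)&(W[...,2]<26)
mt2=cv2.morphologyEx(mt.astype(np.uint8),cv2.MORPH_OPEN,np.ones((1,1)))
n,l,st,_=cv2.connectedComponentsWithStats(mt2); k=1+np.argmax(st[1:,4])
print("tray",st[k],cv2.minAreaRect(W[l==k][:,:2].astype(np.float32)))
mi=(uu>170)&(uu<275)&(vv>120)&(vv<220)&(W[...,2]>60)&(W[...,2]<84)
n,l,st,_=cv2.connectedComponentsWithStats(mi.astype(np.uint8)); k=1+np.argmax(st[1:,4])
print("iron",st[k],cv2.minAreaRect(W[l==k][:,:2].astype(np.float32)))
ml=(uu>165)&(uu<280)&(vv>95)&(vv<150)&(W[...,2]>250)
print("lidtop",cv2.minAreaRect(W[ml][:,:2].astype(np.float32)),np.nanmax(W[ml][:,2]))
big=cv2.resize(im[90:240,165:405],None,fx=3.3,fy=3.3,interpolation=cv2.INTER_CUBIC)
cv2.imwrite("pics/crop0.png",big)
E
python3 m.py
```

```text
(350, 168) [ 593.5 -186.4    1.8]
(375, 200) [ 491.6 -262.7    1.4]
(327, 155) [ 631.3 -113.8   16.6]
(222, 150) [630.7 204.1  72.4]
(213, 187) [515.7 225.3  78.5]
(240, 185) [519.3 143.9  91. ]
(280, 181) [531.8  27.2  89.6]
(286, 180) [534.8   9.6  89.7]
(190, 268) [281.5 298.3  12.2]
(426, 264) [ 293.7 -412.6    7.5]
(218, 118) [635.2 167.6 342.4]
(100, 270) [273.9 575.9   2.1]
turner 1052 (array([521.8, 183.2]), array([-0.09 ,  0.996]), array([-180.4, -174.5,   94.4,   97.1]), array([-33.2, -29. ,  28.6,  30.9])) [76.18233398 82.75012788 93.14376438]
handle (array([530.9,  82.8]), array([-0.097,  0.995]), array([-79.5, -78.8,  70.6,  71.5]), array([-14.1, -10.4,   7.8,   9. ])) 89.59051210685145
blade (array([517.8, 230.2]), array([-0.1  ,  0.995]), array([-48.9, -47.3,  47.9,  50.2]), array([-32.6, -29.2,  29.4,  31.3])) 80.94701142955655
tray [313 140  29  29 596] ((636.0950317382812, -114.05166625976562), (88.07015991210938, 89.54839324951172), 89.12492370605469)
iron [ 176  126   90   84 5626] ((587.0526123046875, 206.45315551757812), (239.64599609375, 252.41973876953125), 84.24784088134766)
lidtop ((657.8391723632812, 199.99905395507812), (200.1979522705078, 57.57722854614258), 84.60313415527344) 347.8263611451643
```

View pics/crop0.png

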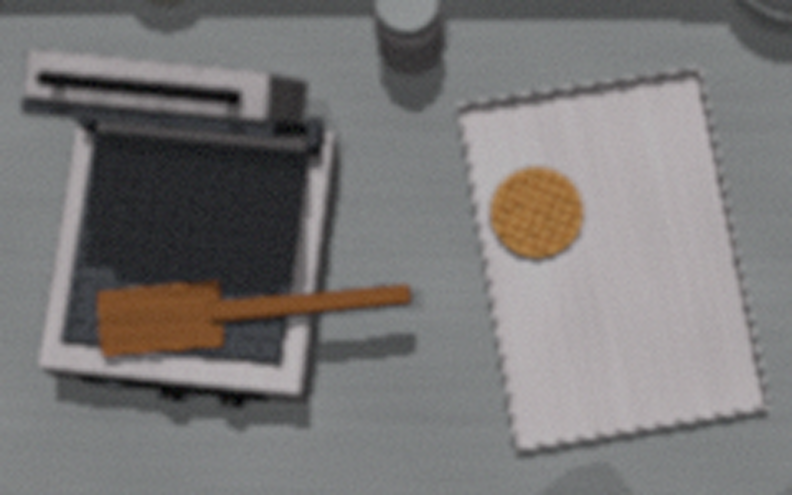

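The crop shows the tray corners at (460,108), (700,72), (765,410) and (518,452), and the black bar running from (40,78) to (240,98). I'll turn these into positions.

```bash
cat >> h.py <<'E'
def ray(d,u,v,z):
    n=cv2.undistortPoints(np.array([[[u,v]]],float),np.array(d["camera_matrix"],float),np.array([d["k1"],0,0,0,0.])).ravel()
    R=np.array(d["R"]);t=np.array(d["t"]); o=-R.T@t; r=R.T@np.array([n[0],n[1],1]); return o+r*(z-o[2])/r[2]
E
python3 - <<'E'
from h import *
d=optics.get_image("top")
C=np.array([ray(d,165+a/3.3,90+b/3.3,18)[:2] for a,b in[(460,108),(700,72),(765,410),(518,452)]])
print(C.round(1)); r=cv2.minAreaRect(C.astype(np.float32)); print(r)
c=C.mean(0); ex=(C[0]+C[1]-C[2]-C[3]); ex/=np.linalg.norm(ex); ey=np.array([-ex[1],ex[0]])
print("tray c",c,"yaw",np.degrees(np.arctan2(ex[1],ex[0])))
o=c+10*ex-58*ey; print("turner origin goal",o,"grip(88)",o-88*ex)
w=np.array([636,-114])-c; print("waffle in tray",w@ex,w@ey)
W=np.load("top0.npy"); im=cv2.imread("pics/top0.png"); g=im.max(2)
m=np.zeros(g.shape,bool); m[108:124,174:242]=1
m&=(g<60)&(W[...,2]>325); P=W[m]; print("bar",m.sum(),P.mean(0),P.min(0),P.max(0))
E
```

```text
[[ 736.4  -42.8]
 [ 774.2 -274.5]
 [ 444.5 -326.3]
 [ 405.3  -97.4]]
((589.951171875, -185.88356018066406), (335.5378112792969, 234.6766357421875), 9.352004051208496)
tray c [ 590.11796553 -185.2464971 ] yaw 9.146048710406907
turner origin goal [ 609.21002222 -240.91959088] grip(88) [ 522.32882113 -254.90733187]
waffle in tray 56.62345239226883 63.04767302975924
bar 179 [639.85725019 196.073063   341.72449271] [630.37135443 123.92577514 330.4359459 ] [652.38872209 271.39475095 347.39925994]
```

Emit:
play_rows --travel '[[0,0,0],[0,0,0],[0,0,0],[0,0,0],[0,0,0],[0,0,0],[0,0,0],[0,0,0],[0,0,0],[0,0,0],[0,0,0]]' --rotation '[[0,0,-0.118],[0,0,-0.118],[0,0,-0.118],[0,0,-0.118],[0,0,-0.118],[0,0,-0.118],[0,0,-0.118],[0,0,-0.118],[0,0,-0.118],[0,0,-0.118],[0,0,-0.118]]' --grip '[0.7,0.7,0.7,0.7,0.7,0.7,0.7,0.7,0.7,0.7,0.7]'

```text
clock: 1.07
position: [224.1, -583.1, 230.8]
ee_rot: [0.742, -0.671, -0.0, -0.0]
contact_force: [0.0, 0.6, 0.2]
gripper_width: 59.7
```

```bash
cat > go.py <<'E'
import sys; from h import *
x,y,z,a=map(float,sys.argv[1:5]); s=arm.read_state(); R=Ro.from_quat(s["ee_rot"]); M=R.as_matrix()
b=np.radians(a); ty=np.array([np.cos(b),np.sin(b),0]); tz=np.array([0,0,-1.]); G=np.column_stack([np.cross(ty,tz),ty,tz])
D=np.array([x,y,z])-s["position"]
print("clock",s["clock"],"pos",s["position"].round(1),"yaw",np.degrees(np.arctan2(M[1,1],M[0,1])).round(2),"q",s["joints"].round(2),"w",round(s["gripper_width"],1),"F",s["contact_force"].round(1))
print("tool shift mm",(M.T@D).round(1),"rotvec",(R.inv()*Ro.from_matrix(G)).as_rotvec().round(4))
E
python3 go.py 532.5 66 190 185.5
```

```text
clock 1.0667 pos [ 224.1 -583.1  230.8] yaw -174.28 q [-0.95  0.39  0.01 -0.   -1.19  1.05] w 59.7 F [0.  0.6 0.2]
tool shift mm [-615.1 -371.6   41.3] rotvec [0.0003 0.001  0.0038]
```

Emit:
play_rows --travel '[[-0.0308,-0.0186,0],[-0.0308,-0.0186,0],[-0.0308,-0.0186,0],[-0.0308,-0.0186,0],[-0.0308,-0.0186,0],[-0.0308,-0.0186,0],[-0.0308,-0.0186,0],[-0.0308,-0.0186,0],[-0.0308,-0.0186,0],[-0.0308,-0.0186,0],[-0.0308,-0.0186,0],[-0.0308,-0.0186,0]]' --rotation '[[0,0,0],[0,0,0],[0,0,0],[0,0,0],[0,0,0],[0,0,0],[0,0,0],[0,0,0],[0,0,0],[0,0,0],[0,0,0],[0,0,0]]' --grip '[0.7,0.7,0.7,0.7,0.7,0.7,0.7,0.7,0.7,0.7,0.7,0.7]'

```text
clock: 2.07
position: [411.9, -192.7, 231.3]
ee_rot: [0.74, -0.673, 0.0, -0.0]
contact_force: [1.1, -0.0, 0.5]
gripper_width: 60.0
```

Emit:
play_rows --travel '[[-0.0308,-0.0186,0],[-0.0308,-0.0186,0],[-0.0308,-0.0186,0],[-0.0308,-0.0186,0],[-0.0308,-0.0186,0],[-0.0308,-0.0186,0],[-0.0308,-0.0186,0.02],[-0.0308,-0.0186,0.02],[0,0,0],[0,0,0]]' --rotation '[[0,0,0],[0,0,0],[0,0,0],[0,0,0],[0,0,0],[0,0,0],[0,0,0],[0,0,0],[0,0,0],[0,0,0]]' --grip '[0.7,0.7,0.7,0.7,0.7,0.7,0.7,0.7,0.7,0.7]'

```text
clock: 2.9
position: [536.3, 66.1, 189.3]
ee_rot: [0.74, -0.672, -0.001, 0.002]
contact_force: [0.9, -0.5, 0.5]
gripper_width: 59.9
```

```bash
python3 go.py 532.5 66 79 185.5
python3 - <<'E'
from h import *
d=optics.get_image("side"); cv2.imwrite("pics/side1.png",d["image"]); W=cloud(d)
im=d["image"]; hsv=cv2.cvtColor(im,cv2.COLOR_BGR2HSV)
m=(hsv[...,1]>110)&(hsv[...,0]<20)&(W[...,2]>70)&(W[...,2]<110)&(abs(W[...,0]-530)<60)&(W[...,1]>-20)&(W[...,1]<300)
P=W[m]
h=P[(P[:,1]<150)&(P[:,2]>86)]
print(m.sum(),len(h)); 
for a,b in((-10,30),(30,60),(60,100),(100,150)):
    q=h[(h[:,1]>=a)&(h[:,1]<b)]; print(a,len(q),q.mean(0).round(1) if len(q) else 0, np.ptp(q[:,0]) if len(q) else 0)
print(P[:,1].min(),P[:,1].max())
E
```

```text
clock 2.9 pos [536.3  66.1 189.3] yaw -174.47 q [ 0.42  0.28 -0.26 -0.   -1.04 -0.33] w 59.9 F [ 0.9 -0.5  0.5]
tool shift mm [ -0.4   3.3 110.3] rotvec [ 0.0042 -0.0012  0.0005]
1470 283
-10 46 [535.5  16.9  89.9] 16.837463557062733
30 54 [531.7  44.8  90.1] 15.270590551436726
60 61 [528.1  82.   90.3] 16.03765468497909
100 122 [525.4 127.   89.8] 20.90920778424777
3.8314391425964813 280.2387540225569
```

View pics/side1.png

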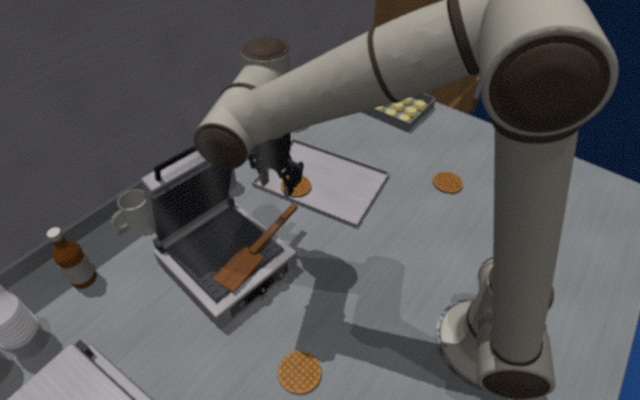

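The gripper at (290,180) is above the handle end at (295,208). Both views put the handle at x≈531 for y=66. Next I descend.

Emit:
play_rows --travel '[[0,0.002,0.02],[0,0.002,0.02],[0,0.001,0.02],[0,0,0.02],[0,0,0.016],[0,0,0.008],[0,0,0.005],[0,0,0.003],[0,0,0],[0,0,0]]' --rotation '[[0,0,0],[0,0,0],[0,0,0],[0,0,0],[0,0,0],[0,0,0],[0,0,0],[0,0,0],[0,0,0],[0,0,0]]' --grip '[0.7,0.7,0.7,0.7,0.7,0.7,0.7,0.7,0.7,0.7]'

```text
clock: 3.78
position: [532.4, 64.4, 80.3]
ee_rot: [0.74, -0.673, 0.0, -0.001]
contact_force: [0.0, -0.1, -0.1]
gripper_width: 60.1
```

```bash
python3 go.py 531 66 77 185.5
```

```text
clock 3.7833 pos [532.4  64.4  80.3] yaw -174.62 q [ 0.42  0.4  -0.41  0.   -0.77 -0.33] w 60.1 F [ 0.  -0.1 -0.1]
tool shift mm [-1.7  1.2  3.3] rotvec [-0.0018  0.0004 -0.002 ]
```

Emit:
play_rows --travel '[[0,0.001,0.003],[0,0,0],[0,0,0],[0,0,0],[0,0,0],[0,0,0],[0,0,0],[0,0,0]]' --rotation '[[0,0,0],[0,0,0],[0,0,0],[0,0,0],[0,0,0],[0,0,0],[0,0,0],[0,0,0]]' --grip '[0.5,0.3,0,0,0,0,0,0]'

```text
clock: 4.45
position: [531.0, 64.4, 76.6]
ee_rot: [0.74, -0.673, 0.0, -0.0]
contact_force: [-0.2, -0.3, 3.2]
gripper_width: 16.0
```

Emit:
play_rows --travel '[[0,0,0],[0,0,-0.003],[0,0,-0.006],[0,0,-0.01],[0,0,-0.015],[0,0,-0.02],[0,0,-0.02],[0,0,-0.015],[0,0,0]]' --rotation '[[0,0,0],[0,0,0],[0,0,0],[0,0,0],[0,0,0],[0,0,0],[0,0,0],[0,0,0],[0,0,0]]' --grip '[0,0,0,0,0,0,0,0,0]'

```text
clock: 5.2
position: [532.9, 64.8, 169.6]
ee_rot: [0.74, -0.673, 0.002, -0.003]
contact_force: [1.1, 0.1, 0.0]
gripper_width: 16.1
```

```bash
python3 go.py 522.3 -254.9 150 99
python3 - <<'E'
from h import *
d=optics.get_image("side"); cv2.imwrite("pics/side2.png",d["image"][60:360,100:420]); W=cloud(d)
hsv=cv2.cvtColor(d["image"],cv2.COLOR_BGR2HSV)
m=(hsv[...,1]>110)&(hsv[...,0]<20)&(W[...,2]>100)&(abs(W[...,0]-525)<60)&(W[...,1]>-20)&(W[...,1]<300)
P=W[m]
for a,b in((-10,30),(30,60),(80,110),(110,150),(180,210),(210,240),(240,290)):
    q=P[(P[:,1]>=a)&(P[:,1]<b)]; print(a,len(q),np.median(q,0).round(1) if len(q) else 0)
E
```

```text
clock 5.2 pos [532.9  64.8 169.6] yaw -174.57 q [ 0.42  0.29 -0.3   0.   -0.97 -0.33] w 16.1 F [1.1 0.1 0. ]
tool shift mm [317.3  40.9  18.8] rotvec [-0.0052  0.0071  1.5085]
-10 9 [539.3  14.1 182. ]
30 19 [510.8  52.1 230.8]
80 47 [527.1  97.2 182.9]
110 88 [523.7 131.8 182.4]
180 321 [519.4 195.  173.6]
210 331 [517.5 225.1 173.3]
240 485 [515.3 260.9 173.3]
```

The grasp is level: the handle top is at 182.5 and the blade top at 173.3, as expected. I'll carry it over the tray, then turn.

Emit:
play_rows --travel '[[0.015,0.002,0],[0.03,0.004,0],[0.035,0.0045,0],[0.035,0.0045,0],[0.035,0.0045,0],[0.035,0.0045,0],[0.035,0.0045,0],[0.035,0.0045,0],[0.031,0.004,0],[0.02,0.003,0],[0.01,0.001,0]]' --rotation '[[0,0,0],[0,0,0],[0,0,0],[0,0,0],[0,0,0],[0,0,0],[0,0,0],[0,0,0],[0,0,0],[0,0,0],[0,0,0]]' --grip '[0,0,0,0,0,0,0,0,0,0,0]'

```text
clock: 6.17
position: [518.3, -256.5, 163.9]
ee_rot: [0.738, -0.674, -0.001, 0.001]
contact_force: [0.2, -0.1, -1.3]
gripper_width: 16.5
```

Emit:
play_rows --travel '[[0,0,0],[0,0,0],[0,0,0],[0,0,0],[0,0,0],[0,0,0],[0,0,0],[0,0,0],[0,0,0],[0,0,0],[0,0,0],[0,0,0]]' --rotation '[[0,0,0.05],[0,0,0.1],[0,0,0.1],[0,0,0.1],[0,0,0.1],[0,0,0.1],[0,0,0.1],[0,0,0.1],[0,0,0.1],[0,0,0.1],[0,0,0.1],[0,0,0.1]]' --grip '[0,0,0,0,0,0,0,0,0,0,0,0]'

```text
clock: 7.17
position: [519.0, -253.4, 164.3]
ee_rot: [-0.252, 0.968, 0.001, -0.001]
contact_force: [0.5, -0.6, -0.0]
gripper_width: 16.2
```

Emit:
play_rows --travel '[[0,0,0],[0,0,0],[0,0,0],[0,0,0],[0,0,0],[0,0,0],[0,0,0]]' --rotation '[[0,0,0.1],[0,0,0.1],[0,0,0.1],[0,0,0.05],[0,0,0.008],[0,0,0],[0,0,0]]' --grip '[0,0,0,0,0,0,0]'

```text
clock: 7.75
position: [519.3, -253.8, 164.8]
ee_rot: [-0.079, 0.997, 0.0, -0.0]
contact_force: [1.4, 0.5, -1.4]
gripper_width: 16.3
```

```bash
python3 go.py 522.3 -254.9 7 99
python3 - <<'E'
from h import *
d=optics.get_image("top"); cv2.imwrite("pics/top3.png",cv2.resize(d["image"][80:280,160:480],None,fx=2.4,fy=2.4)); W=cloud(d)
hsv=cv2.cvtColor(d["image"],cv2.COLOR_BGR2HSV)
m=(hsv[...,1]>110)&(hsv[...,0]<20)&(W[...,2]>100)&(W[...,1]<-100)&(W[...,1]>-350)
P=W[m]; print(len(P),P.min(0),P.max(0))
for a in range(440,760,40):
    q=P[(P[:,0]>=a)&(P[:,0]<a+40)]; print(a,len(q),np.median(q,0).round(1) if len(q) else 0,q[:,1].min() if len(q) else 0,q[:,1].max() if len(q) else 0)
E
```

```text
clock 7.75 pos [ 519.3 -253.8  164.8] yaw 99.07 q [-0.17  0.36 -0.2  -0.   -1.01 -1.24] w 16.3 F [ 1.4  0.5 -1.4]
tool shift mm [ -2.9  -1.6 157.8] rotvec [ 0.0005 -0.001   0.0011]
473 [ 206.52610026 -265.96789048  161.80663934] [ 733.17617518 -102.21526598  715.53540472]
440 38 [ 470.3 -259.4  179.8] -265.9678904826319 -241.68137570664524
480 75 [ 493.3 -253.   179.9] -263.9459261774343 -137.33036012441832
520 0 0 0 0
560 0 0 0 0
600 0 0 0 0
640 27 [ 676.2 -243.   169.8] -256.4854612603401 -213.0875901837657
680 259 [ 699.4 -228.3  168.9] -257.1512150867927 -197.09416063008888
720 73 [ 725.  -227.   168.1] -252.5474765774826 -197.4419574438335
```

View pics/top3.png

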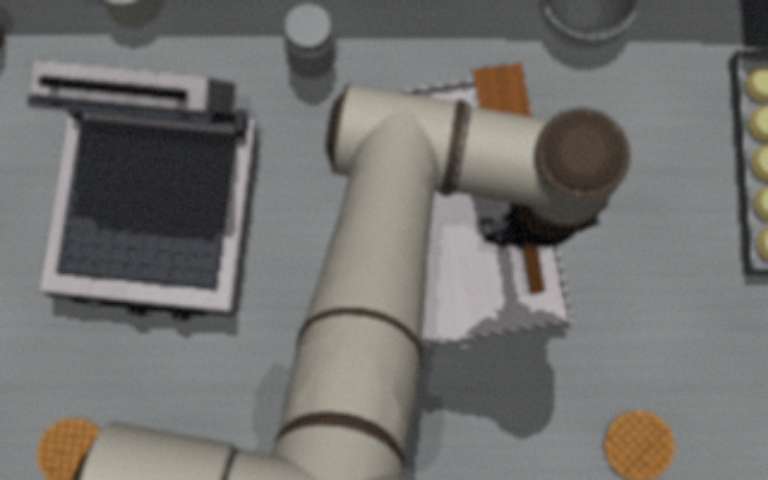

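The turner is over the tray's empty half, with the blade at (505,90) and the handle end at (537,290), inside the walls at both ends by about 20 mm. Next I lower it.

Emit:
play_rows --travel '[[0,0,0.012],[-0.001,0,0.025],[-0.002,0,0.028],[0,0,0.028],[0,0,0.025],[0,0,0.015],[0,0,0.009],[0,0,0.006],[0,0,0.003],[0,0,0],[0,0,0]]' --rotation '[[0,0,0],[0,0,0],[0,0,0],[0,0,0],[0,0,0],[0,0,0],[0,0,0],[0,0,0],[0,0,0],[0,0,0],[0,0,0]]' --grip '[0,0,0,0,0,0,0,0,0,0,0]'

```text
clock: 8.72
position: [523.3, -253.9, 15.3]
ee_rot: [-0.078, 0.997, -0.0, 0.001]
contact_force: [-0.0, -0.9, -1.5]
gripper_width: 16.5
```

Emit:
play_rows --travel '[[0,0,0.003],[0,0,0.003],[0,0,0.001],[0,0,0.001],[0,0,0],[0,0,0]]' --rotation '[[0,0,0],[0,0,0],[0,0,0],[0,0,0],[0,0,0],[0,0,0]]' --grip '[0,0,0,0,0,0]'

```text
clock: 9.22
position: [522.5, -253.8, 6.3]
ee_rot: [-0.078, 0.997, -0.0, -0.0]
contact_force: [-0.3, -0.9, -0.5]
gripper_width: 16.4
```

Emit:
play_rows --travel '[[0,0,0.001],[0,0,0.001],[0,0,0],[0,0,0]]' --rotation '[[0,0,0],[0,0,0],[0,0,0],[0,0,0]]' --grip '[0,0,0,0]'

```text
clock: 9.55
position: [522.5, -253.7, 4.3]
ee_rot: [-0.078, 0.997, 0.0, -0.0]
contact_force: [-0.4, 0.1, -0.4]
gripper_width: 16.3
```

Emit:
play_rows --travel '[[0,0,0],[0,0,0],[0,0,0],[0,0,0],[0,0,0],[0,0,-0.004],[0,0,-0.01],[0,0,-0.03],[0,0,-0.035],[0,0,-0.035],[0,0,-0.035],[0,0,-0.035]]' --rotation '[[0,0,0],[0,0,0],[0,0,0],[0,0,0],[0,0,0],[0,0,0],[0,0,0],[0,0,0],[0,0,0],[0,0,0],[0,0,0],[0,0,0]]' --grip '[0.15,0.25,0.35,0.45,0.45,0.45,0.45,0.45,0.45,0.45,0.45,0.45]'

```text
clock: 10.55
position: [522.2, -253.7, 191.3]
ee_rot: [-0.078, 0.997, -0.0, 0.001]
contact_force: [0.5, -0.2, -0.5]
gripper_width: 38.7
```

```bash
python3 go.py 520 -20 390 174.25
python3 - <<'E'
from h import *
d=optics.get_image("side"); cv2.imwrite("pics/side4.png",cv2.resize(d["image"][60:300,130:450],None,fx=2.2,fy=2.2)); W=cloud(d)
hsv=cv2.cvtColor(d["image"],cv2.COLOR_BGR2HSV)
m=(hsv[...,1]>110)&(hsv[...,0]<20)&(W[...,2]>2)&(W[...,2]<60)&(W[...,1]<-170)&(W[...,1]>-350)&(W[...,0]>440)&(W[...,0]<760)
P=W[m]; print(len(P))
for a in range(440,760,40):
    q=P[(P[:,0]>=a)&(P[:,0]<a+40)]; print(a,len(q),np.median(q,0).round(1) if len(q) else 0)
g=d["image"].max(2)
m=(g<60)&(W[...,2]>318)&(W[...,2]<352)&(abs(W[...,0]-640)<50)&(W[...,1]>100)&(W[...,1]<290); P=W[m]; print("bar",m.sum(),np.median(P,0),P.min(0),P.max(0))
E
```

```text
clock 10.55 pos [ 522.2 -253.7  191.3] yaw 98.99 q [-0.17  0.34 -0.16  0.   -1.06 -1.24] w 38.7 F [ 0.5 -0.2 -0.5]
tool shift mm [ -34.6  231.1 -198.8] rotvec [-1.3000e-03  7.0000e-04 -1.3136e+00]
611
440 32 [ 469.7 -255.8   15.8]
480 57 [ 500.5 -251.9   16. ]
520 56 [ 541.  -246.8   15.5]
560 53 [ 579.9 -241.1   16.2]
600 83 [ 625.8 -233.3   14.2]
640 150 [ 659.8 -230.8    8. ]
680 141 [ 698.7 -226.9    8.2]
720 39 [ 724.6 -225.9    7.7]
bar 417 [639.47845011 208.87722773 341.31698122] [626.75836999 126.90838881 318.04147394] [651.75298231 275.51568577 345.7178983 ]
```

View pics/side4.png

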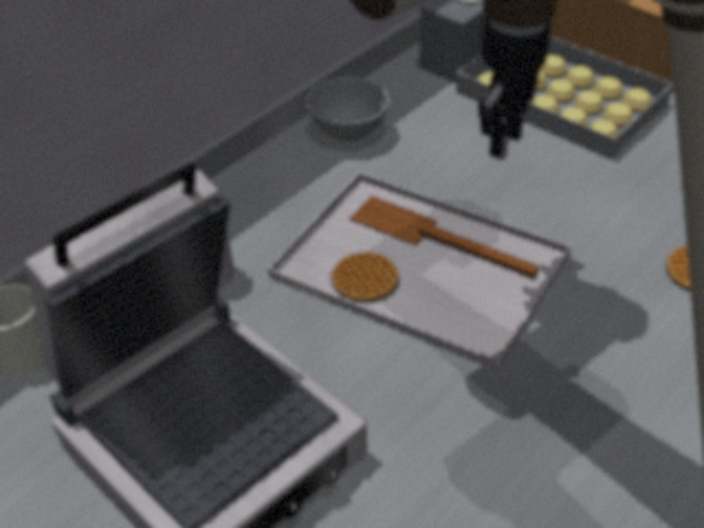

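The turner lies flat in the tray (handle top at 16, blade top at 8), clear of the waffle, with the lid still open. The bar runs from (60,250) to (190,185) in the crop, centred at about (638,201,336). I'll go to it.

Emit:
play_rows --travel '[[0,0,-0.0175],[0,0,-0.0175],[0,0,-0.0175],[0,0,-0.0175],[0,0,-0.0175],[0,0,-0.0175],[0,0,-0.0175],[0,0,-0.0175],[0,0,-0.0175],[0,0,-0.0175],[0,0,-0.0175],[0,0,-0.0175]]' --rotation '[[0,0,-0.1095],[0,0,-0.1095],[0,0,-0.1095],[0,0,-0.1095],[0,0,-0.1095],[0,0,-0.1095],[0,0,-0.1095],[0,0,-0.1095],[0,0,-0.1095],[0,0,-0.1095],[0,0,-0.1095],[0,0,-0.1095]]' --grip '[0.45,0.45,0.45,0.45,0.45,0.45,0.45,0.45,0.45,0.45,0.45,0.45]'

```text
clock: 11.6
position: [522.0, -253.7, 400.1]
ee_rot: [-0.673, 0.74, -0.0, 0.0]
contact_force: [-0.0, 0.1, -0.2]
gripper_width: 38.2
```

```bash
python3 go.py 638 201 400 174.25
```

```text
clock 11.6 pos [ 522.  -253.7  400.1] yaw 174.58 q [-0.17  0.24  0.22  0.   -1.54  0.08] w 38.2 F [-0.   0.1 -0.2]
tool shift mm [-4.636e+02 -7.260e+01  1.000e-01] rotvec [-0.0011 -0.0001  0.0058]
```

Emit:
play_rows --travel '[[-0.02,-0.003,0],[-0.037,-0.006,0],[-0.039,-0.006,0],[-0.039,-0.006,0],[-0.039,-0.006,0],[-0.039,-0.006,0],[-0.039,-0.006,0],[-0.039,-0.006,0],[-0.039,-0.006,0],[-0.039,-0.006,0],[-0.039,-0.006,0],[-0.035,-0.006,0]]' --rotation '[[0,0,0],[0,0,0],[0,0,0],[0,0,0],[0,0,0],[0,0,0],[0,0,0],[0,0,0],[0,0,0],[0,0,0],[0,0,0],[0,0,0.005]]' --grip '[0.45,0.45,0.45,0.45,0.45,0.45,0.45,0.45,0.45,0.45,0.45,0.45]'

```text
clock: 12.6
position: [635.1, 182.4, 399.2]
ee_rot: [-0.669, 0.743, -0.0, 0.001]
contact_force: [1.3, -0.5, 0.3]
gripper_width: 38.2
```

Emit:
play_rows --travel '[[-0.015,-0.003,0],[-0.005,-0.001,0],[0,0,0],[0,0,0]]' --rotation '[[0,0,0],[0,0,0],[0,0,0],[0,0,0]]' --grip '[0.45,0.45,0.45,0.45]'

```text
clock: 12.93
position: [641.2, 199.0, 398.8]
ee_rot: [-0.669, 0.743, -0.0, 0.0]
contact_force: [0.5, -0.1, 0.8]
gripper_width: 38.4
```

```bash
python3 go.py 638 201 321 174.25;  python3 - <<'E'
from h import *
d=optics.get_image("side"); cv2.imwrite("pics/side5.png",cv2.resize(d["image"][60:260,100:340],None,fx=3,fy=3)); W=cloud(d)
g=d["image"].max(2)
m=(g<60)&(W[...,2]>330)&(W[...,2]<350)&(abs(W[...,0]-640)<50)&(W[...,1]>100)&(W[...,1]<290); P=W[m]; print("bar",m.sum(),np.median(P,0),P.min(0),P.max(0))
E
```

```text
clock 12.9333 pos [641.2 199.  398.8] yaw 173.98 q [ 0.54  0.42  0.47  0.   -1.62 -0.65] w 38.4 F [ 0.5 -0.1  0.8]
tool shift mm [-1.7  3.4 77.8] rotvec [-0.0003 -0.0002 -0.0048]
bar 390 [639.04552895 209.70162967 341.32727308] [629.08563513 125.84282128 330.35978565] [650.58519074 276.14321537 345.79818913]
```

View pics/side5.png

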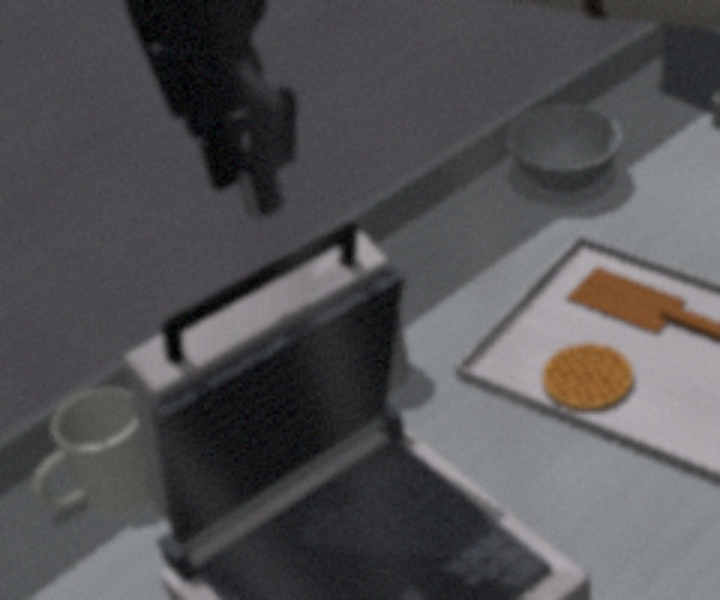

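The fingers at (225,180) and (265,205) are above the bar, which runs from (172,330) to (350,235), near its middle. I'll descend to straddle it.

Emit:
play_rows --travel '[[0,0.001,0.012],[0,0.001,0.015],[0,0.001,0.015],[0,0,0.012],[0,0,0.01],[0,0,0.008],[0,0,0.006],[0,0,0],[0,0,0]]' --rotation '[[0,0,0],[0,0,0],[0,0,0],[0,0,0],[0,0,0],[0,0,0],[0,0,0],[0,0,0],[0,0,0]]' --grip '[0.45,0.45,0.45,0.45,0.45,0.45,0.45,0.45,0.45]'

```text
clock: 13.73
position: [638.6, 199.6, 320.6]
ee_rot: [-0.669, 0.743, -0.0, 0.0]
contact_force: [0.3, 0.4, -0.2]
gripper_width: 38.8
```

Emit:
play_rows --travel '[[0,0,0],[0,0,0],[0,0,0],[0,0,0],[0,0,0],[0,0,0]]' --rotation '[[0,0,0],[0,0,0],[0,0,0],[0,0,0],[0,0,0],[0,0,0]]' --grip '[0.3,0.2,0,0,0,0]'

```text
clock: 14.23
position: [639.4, 200.0, 321.1]
ee_rot: [-0.669, 0.743, -0.001, 0.001]
contact_force: [5.2, -0.9, 0.4]
gripper_width: 9.9
```

```bash
python3 go.py 638 201 321 174.25;  python3 - <<'E'
import numpy as np
r=261
ph=np.linspace(1.323,0.096,19)
x=-r*np.cos(ph); z=r*np.sin(ph)
print(np.c_[-np.diff(x)*1000/1000, -np.diff(z)].round(1).tolist())
E
```

```text
clock 14.2333 pos [639.4 200.  321.1] yaw 173.98 q [ 0.54  0.42  0.29  0.   -1.43 -0.65] w 9.9 F [ 5.2 -0.9  0.4]
tool shift mm [-0.8  1.5  0.1] rotvec [-0.0026  0.001  -0.0047]
[[17.1, 4.9], [16.7, 6.1], [16.3, 7.2], [15.7, 8.3], [15.1, 9.4], [14.4, 10.4], [13.7, 11.3], [12.9, 12.2], [12.0, 13.1], [11.1, 13.9], [10.2, 14.6], [9.1, 15.3], [8.1, 15.9], [7.0, 16.4], [5.8, 16.8], [4.7, 17.2], [3.5, 17.4], [2.3, 17.6]]
```

The bar is gripped. I'll follow the closing arc (tool +y is forward, +z down), in parts.

Emit:
play_rows --travel '[[0,0.008,0.002],[0,0.009,0.003],[0,0.0167,0.0061],[0,0.0163,0.0072],[0,0.0157,0.0083],[0,0.0151,0.0094],[0,0,0]]' --rotation '[[0,0,0],[0,0,0],[0,0,0],[0,0,0],[0,0,0],[0,0,0],[0,0,0]]' --grip '[0,0,0,0,0,0,0]'

```text
clock: 14.82
position: [555.4, 208.7, 284.7]
ee_rot: [-0.67, 0.743, 0.001, -0.0]
contact_force: [-4.2, 2.1, 2.6]
gripper_width: 10.2
```

```bash
python3 go.py 638 201 321 174.25
```

```text
clock 14.8167 pos [555.4 208.7 284.7] yaw 174.07 q [ 0.63  0.3   0.02 -0.   -1.29 -0.73] w 10.2 F [-4.2  2.1  2.6]
tool shift mm [ -0.9 -82.9 -36.5] rotvec [ 0.0021  0.0007 -0.0032]
```

Emit:
play_rows --travel '[[0,0.0144,0.0104],[0,0.0137,0.0113],[0,0.0129,0.0122],[0,0.012,0.0131],[0,0.0111,0.0139],[0,0.0102,0.0146],[0,0,0]]' --rotation '[[0,0,0],[0,0,0],[0,0,0],[0,0,0],[0,0,0],[0,0,0],[0,0,0]]' --grip '[0,0,0,0,0,0,0]'

```text
clock: 15.4
position: [482.7, 216.2, 206.6]
ee_rot: [-0.669, 0.743, 0.001, -0.001]
contact_force: [2.5, 1.8, -10.2]
gripper_width: 9.3
```

Emit:
play_rows --travel '[[0,0.0091,0.0153],[0,0.0081,0.0159],[0,0.007,0.0164],[0,0.0058,0.0168],[0,0.0047,0.0172],[0,0,0]]' --rotation '[[0,0,0],[0,0,0],[0,0,0],[0,0,0],[0,0,0],[0,0,0]]' --grip '[0,0,0,0,0,0]'

```text
clock: 15.9
position: [449.5, 219.7, 125.2]
ee_rot: [-0.669, 0.743, 0.0, -0.001]
contact_force: [5.3, 0.8, -9.3]
gripper_width: 9.6
```

```bash
python3 go.py 443 221 92 174.25
```

```text
clock 15.9 pos [449.5 219.7 125.2] yaw 173.99 q [ 0.78  0.29 -0.44 -0.   -0.85 -0.88] w 9.6 F [ 5.3  0.8 -9.3]
tool shift mm [-0.7  6.6 33.2] rotvec [ 0.002  -0.0018 -0.0046]
```

Emit:
play_rows --travel '[[0,0.0035,0.0174],[0,0.002,0.012],[0,0,0.003],[0,0,0],[0,0,0]]' --rotation '[[0,0,0],[0,0,0],[0,0,0],[0,0,0],[0,0,0]]' --grip '[0,0,0,0,0]'

```text
clock: 16.32
position: [444.4, 220.2, 94.5]
ee_rot: [-0.669, 0.743, 0.0, -0.001]
contact_force: [2.9, -1.1, -8.4]
gripper_width: 9.6
```

```bash
python3 go.py 443 221 92 174.25;  python3 - <<'E'
from h import *
d=optics.get_image("side"); cv2.imwrite("pics/side6.png",cv2.resize(d["image"][130:350,100:400],None,fx=2.5,fy=2.5))
E
```

```text
clock 16.3167 pos [444.4 220.2  94.5] yaw 173.94 q [ 0.79  0.32 -0.49 -0.   -0.77 -0.89] w 9.6 F [ 2.9 -1.1 -8.4]
tool shift mm [-0.6  1.4  2.5] rotvec [ 0.0012 -0.0008 -0.0054]
```

View pics/side6.png

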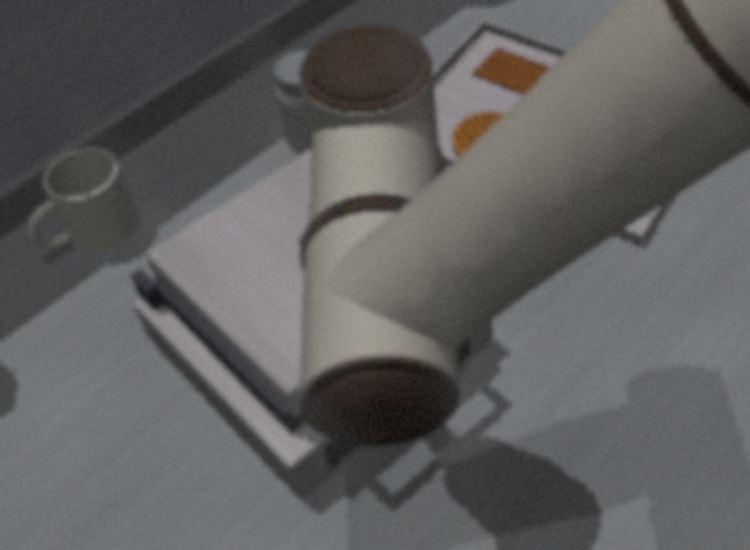

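The lid is nearly down, with its near edge close to the base rim around (300,410). I'll press on in small steps while watching the force.

Emit:
play_rows --travel '[[0,0,0.002],[0,0,0.002],[0,0,0],[0,0,0]]' --rotation '[[0,0,0],[0,0,0],[0,0,0],[0,0,0]]' --grip '[0,0,0,0]'

```text
clock: 16.7
position: [444.1, 220.3, 91.4]
ee_rot: [-0.669, 0.743, 0.0, -0.0]
contact_force: [-2.1, -1.8, 2.7]
gripper_width: 9.5
```

Emit:
play_rows --travel '[[0,0,0.002],[0,0,0.001],[0,0,0],[0,0,0]]' --rotation '[[0,0,0],[0,0,0],[0,0,0],[0,0,0]]' --grip '[0,0,0,0]'

```text
clock: 17.03
position: [444.0, 220.3, 89.5]
ee_rot: [-0.669, 0.743, -0.0, -0.0]
contact_force: [-5.5, -1.4, 12.6]
gripper_width: 9.7
```

Emit:
play_rows --travel '[[0,0,0.002],[0,0,0.001],[0,0,0],[0,0,0]]' --rotation '[[0,0,0],[0,0,0],[0,0,0],[0,0,0]]' --grip '[0,0,0,0]'

```text
clock: 17.37
position: [443.9, 220.4, 88.8]
ee_rot: [-0.67, 0.743, -0.0, -0.0]
contact_force: [-12.8, -4.4, 29.2]
gripper_width: 9.5
```

Position stalls at 88.8 while the force climbs to 29 N, so the lid is against its stop. I'll ease off, release and retreat.

Emit:
play_rows --travel '[[0,0,-0.002],[0,0,0],[0,0,0],[0,0,0],[0,0,0],[0,0,-0.008],[0,0,-0.02],[0,0,-0.03],[0,0,-0.035],[0,0,-0.035],[0,0,-0.035],[0,0,-0.03]]' --rotation '[[0,0,0],[0,0,0],[0,0,0],[0,0,0],[0,0,0],[0,0,0],[0,0,0],[0,0,0],[0,0,0],[0,0,0],[0,0,0],[0,0,0]]' --grip '[0.15,0.25,0.3,0.3,0.3,0.3,0.3,0.3,0.3,0.3,0.3,0.3]'

```text
clock: 18.37
position: [444.6, 220.3, 282.4]
ee_rot: [-0.669, 0.743, -0.0, 0.001]
contact_force: [0.5, 0.6, 0.5]
gripper_width: 26.1
```

Emit:
play_rows --travel '[[0.035,0,0],[0.035,0,0],[0.035,0,0],[0.035,0,0],[0.035,0,0],[0.035,0,0],[0.03,0,0],[0.02,0,0],[0.01,0,0],[0,0,0],[0,0,0]]' --rotation '[[0,0,0],[0,0,0],[0,0,0],[0,0,0],[0,0,0],[0,0,0],[0,0,0],[0,0,0],[0,0,0],[0,0,0],[0,0,0]]' --grip '[0.3,0.3,0.3,0.3,0.3,0.3,0.3,0.3,0.3,0.3,0.3]'

```text
clock: 19.28
position: [416.1, -48.2, 279.7]
ee_rot: [-0.669, 0.744, 0.0, 0.0]
contact_force: [-0.4, 0.2, 0.4]
gripper_width: 25.9
```

Run:
```python
from h import *
hi=np.array([701,194.5]); ex=np.array([.995,-.1]); ey=np.array([.1,.995])
for n in("top","side"):
    d=optics.get_image(n); W=cloud(d); cv2.imwrite(f"pics/{n}7.png",d["image"])
    rel=W[...,:2]-hi; a=-(rel@ex); b=rel@ey
    m=(a>20)&(a<210)&(abs(b)<85)&(W[...,2]>100)&(W[...,2]<200); k=np.polyfit(a[m],W[...,2][m],1); print(n,"lid top slope",k,m.sum(), "fit z at a=0/200",np.polyval(k,[0,200]))
    m=(a>245)&(a<275)&(abs(b)<60)&(W[...,2]>95)&(W[...,2]<150)&(d["image"].max(2)<60); print(" bar top",m.sum(),np.percentile(W[...,2][m],[20,50,90]) if m.any() else 0,np.median(a[m]))
print(arm.read_state()["position"],arm.read_state()["clock"])
```

```text
top lid top slope [-1.01475999e-03  1.29518850e+02] 3404 fit z at a=0/200 [129.5188502 129.3158982]
 bar top 0 0 nan
side lid top slope [4.11955983e-04 1.29233523e+02] 4876 fit z at a=0/200 [129.23352261 129.31591381]
 bar top 281 [110.00583329 112.27684956 114.55248659] 262.254289238893
[416.25253562 -47.41042688 279.70972614] 19.3833
  return _methods._mean(a, axis=axis, dtype=dtype,
  ret = ret.dtype.type(ret / rcount)
```

View pics/side7.png

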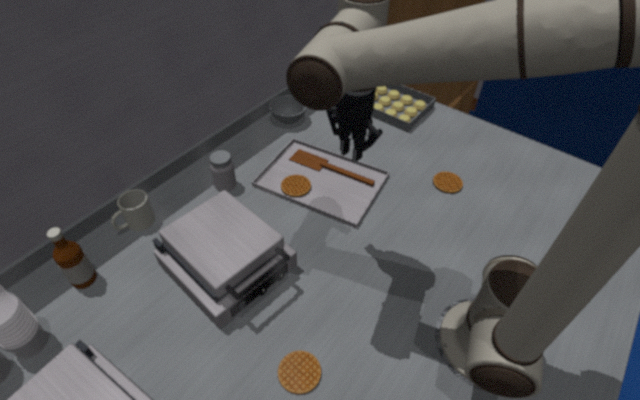

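The lid is closed at (220,240): its top is level at 129 mm, as expected when closed, with a slope of about 0.001 or less. The turner is flat in the tray at (330,168), the waffles are where they were, and the arm is clear.

```bash
python3 -c "
from bench import workorder; print(workorder.job_done())"
```

```text
the job is handed in; nothing more can be done
None
```

The turner is lying flat in the empty half of the tray, released, and the iron's lid is fully closed. The job was handed in at about 19.4 s of the 67 s allowed.

I gripped the turner by its handle, turned it over the tray and let go about 1 mm above the floor. I then gripped the lid's bar, followed its arc down and pressed until it stopped moving, at 29 N measured at the wrist. After that I released the bar and moved the arm away.

Last checks:
- **Lid:** its top is level at 129 mm in both cameras, which is the closed height, with a slope of about 0.001 or less.
- **Turner:** right after release, the handle top was at 16 mm and the blade top at 8 mm, about 20 mm inside the tray's end walls. The final picture shows it unmoved.
- **Waffles:** all three look undisturbed in the final picture; I did not re-measure them.
- **Arm:** clear of everything, with no contact force beyond sensor noise.

**Disagreements:**
- The gripper read about 2 mm narrow on both the handle and the bar.
- The lid's stop came about 4 mm lower at the tool than I had worked out.
- The top camera gave no reading on the closed bar; the side camera put its top at about 112–114 mm, as expected.

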